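# Set the rotary indexing table to its long scale line

## Task

On the round indexing table, turn the dial until the index mark on it lines up with the single long line of the scale ring around it. Push the dial round by its steel finger post with a fingertip or the outside of the fingers: do not take the post between the fingers. Let the wooden plaque ride along, lying in the middle of the dial and never lifted, leave the other things on the bench where they are, and finish clear of everything.

Things in the scene. Friction and masses are not known exactly. Their poses are not given: they have to be found in the camera images.
- base: Round grey foot of the indexing table, 264 mm across, 24 mm high, fixed to the bench. Origin: centre of its underside, on the dial's axis; z is up.
- dial (a joint): Angle of the dial about the vertical axis through the centre of the base, rad, anticlockwise seen from above positive; at 0 the index mark points along the base's +x. The dial is a dark steel disc 184 mm across, its flat top 32 mm above the bench. It turns freely either way for about two turns, is held by friction (0.12 N m, so about 2 N at the post) and stays where it is left; it does not coast when pushed slowly.
- dial_center (a point): Centre of the dial's top face, on the axis, 32 mm above the bench.
- index_tip (a point): Outer end of the white index mark, at the dial's rim, 92 mm from the axis and 32 mm above the bench. The mark is a painted radial line 6 mm wide and 30 mm long with a round dot at its inner end, directly opposite the finger post.
- target_line (a point): Inner end of the long line of the scale, 92 mm from the axis and 27 mm above the bench; the line runs 30 mm straight outward from there and is 6 mm wide. The scale is a flat aluminium ring around the dial, 252 mm across, with 24 black radial lines, 15 degrees apart; the other 23 are only 9 mm long and 3 mm wide. The ring is fixed, but set at a different angle each time.
- post_top (a point): Centre of the top of the finger post on the dial: an upright steel pin 18 mm in diameter, standing 30 mm above the dial's top (62 mm above the bench), 74 mm from the axis, directly opposite the index mark. It turns with the dial.
- plaque: Loose dark wooden plaque, 60 x 60 x 9 mm, lying on the middle of the dial. Origin: centre of its underside.
- hammer: Hammer, 280 mm long, lying beside the indexing table on its left (+y) side. Leave alone.
- scriber: Thin grey scriber, 140 mm long, 12 mm high, lying beside the indexing table on its right (-y) side. Leave alone.
- phone: Black phone, 150 x 74 x 9 mm, lying on the bench on the right. Leave alone.
- jar: Amber glass jar with a steel cap, 56 mm across, 75 mm high, standing on the bench on the right, beyond the phone. Leave alone.
- spare: Spare dark wooden plaque, 70 x 70 x 9 mm, on the blue board on the left. Leave alone.
Mind the look-alikes: they are no part of the job. What is shaped like the plaque but green, pink or purple is not meant.

How it is judged:
At the end, for the whole second after the job is handed in: The index mark's outer end is within 6 mm (about 3.7 degrees; the two 6 mm wide lines still overlap) of the inner end of the long scale line, the dial is at rest, and the plaque still lies flat on the dial, its centre within 18 mm of the dial's centre (horizontal distance between index_tip and target_line below 0.006 m and velocity of joint dial between -0.03 and 0.03 rad/s and horizontal distance between plaque and dial_center below 0.018 m and z of plaque in the frame of dial_center below 0.003 m and angle between plaque's own z axis and vertical below 0.08 rad); the robot touches nothing.
It fails at once if the finger post is taken between the fingers (horizontal distance between the grasp point and post_top below 0.01 m and z of the grasp point in the frame of post_top below 0.012 m).
It fails at once if the plaque is lifted off the dial or pushed off its middle (z of plaque in the frame of dial_center above 0.008 m or horizontal distance between plaque and dial_center above 0.02 m).
It fails at once if another thing on the bench is moved by more than 20 mm (distance of any of hammer, scriber, phone, jar, spare from where it was at the start of the episode above 0.02 m).
It also fails if it takes over 61 s, if anything falls off the work surface, if the arm or the gripper's body presses on something with over 40 N, if the wrist force passes 120 N, or if a joint passes its speed limit or range.

## Robot

A 7-joint arm with a two-finger parallel gripper is mounted at the origin on the work surface. World frame = base frame: x ahead of the robot, y to its left, z up, the work surface at z = 0. Lengths are in m, angles in rad, forces in N, time in s.
With the tool pointing down it reaches from about 0.4 to 0.875 m from the base axis. Payload 6.5 kg.
Tool frame: the origin (TCP) lies at the centre of the arm's flange, where the gripper is bolted on; the fingertips stand 166 mm ahead of it and the grasp point (between the pads) lies 147 mm ahead of it; z points along the fingers, y is the direction in which the jaws open and shut (so a half turn about z gives the same grasp; the last joint's range is limited). The gripper opens to 88 mm and grips with 3 to 60 N. Pads are 18 mm wide; open, the fingers measure 123 mm over their backs; the gripper's body (75 mm by 187 mm) begins 45 mm behind the grasp point.
Start: joints at [1.04, 0.536, -0.004, 1.538, 0.003, 1.067, -0.071], TCP at [0.291, -0.581, 0.405] pointing down, gripper open.
Joint ranges: [-2.7, 2.7], [-0.37, 2.16], [-1.27, 1.26], [0.24, 2.4], [-1.31, 4.45], [0.19, 1.91], [-2.76, 2.76]. Speed limits (rad/s): [2.39, 2.39, 3.14, 3.14, 3.14, 3.14, 3.14].

## Interface

Orientations are given as a unit quaternion [x, y, z, w].
In Python, from plant import arm gives the robot as it stands.
- The arm moves only by the tool jog_arm, never from a script. Its argument "moves" is a list of rows, each an object with "hand": the opening in per cent of the stroke, from 0 (shut) to 100 (fully open); "linear": the shift along the tool's x, y, z in cm, a list of three; "spin": the turn about the tool's z in rad. A call has 1 to 8 rows; each row shifts and turns the commanded pose from where the row before left it, along the tool's axes as they then stand; what a row does not reach is not made up. A row lasts 1/12 s, in which the tool goes at most 41.7 mm and 7.16 degrees, less where a joint would pass 70% of its speed; a pose out of reach is approached as far as the arm can. A call is refused whole if a number of a shift passes 4.17 or a number of a turn 0.125, either way. A call with a gripper value outside its range is refused whole. The fingers move at their own pace and stop on an object; "grip_force" is the grip in N (left out, the last holds). Time passes only in rows, so rows that do not move let the fingers close. It gives the time, the measured TCP pose, the force and the opening at its end, in the units of the state.
- arm.read_state(): the state, without advancing time (a new reading comes with each control period).
- arm.capture(name): name is "scene" or "top" or "wrist"; returns (picture, depth): 480x640x3 uint8, blue, green, red; 480x640 float32, m along the optical axis (not along the pixel's ray), 0 where there is no reading.
- arm.get_calibration(name): a dict with "fovy" (degrees; the focal length in pixels is half the picture's height over the tangent of half this angle, whatever the lens; pixels are square), "cx", "cy" (the principal point, pixels), "position" and "rotation" of the camera in the world. Camera axes: x right, y down, z forward; pixel columns grow to the right and rows downward; lengths in m; the calibration is good to about 2 mm. A picture is of the moment at which its call begins: read the wrist's pose just before it. get_calibration takes no time and is no camera call; for the wrist camera it gives the pose at the moment of the call.
- arm.close_job(): hands the job in, once; it reports no verdict.
The state is a dict: "time": time; "joint_positions": joint angles; "joint_velocities": joint speeds; "joint_efforts": joint torques, N m; "tool_pos": TCP position; "tcp_rot": TCP orientation; "wrist_force": force on the tool from outside, world axes, zero at the start; "ft_torque": the same for the moment, N m; "opening": finger opening in m.
Only numpy, scipy, OpenCV 4.12 (cv2) and the standard library are available. Lean on these libraries where they do the work, as an engineer would, in place of code of your own. Each camera call takes 0.05 s, during which the arm holds its last target.

## Working session

There is one attempt and no reset: what is moved stays moved. The work goes in short steps, Python scripts to look and compute and a tool call to move; the robot and the scene stay as the last step left them, time stands still between calls to the robot, and variables do not carry over. Pictures are saved under pics/ and viewed, and the job is handed in when it is done.

Besides the shell and the picture viewer there is one more tool, called by a JSON object that holds its "api" and its "payload", one argument or row to a line. jog_arm: Moves the arm, as the interface text tells. Its arguments: {"type":"object","properties":{"moves":{"type":"array"},"grip_force":{"type":"number"}},"required":["moves"]}

```bash
mkdir -p pics; ls; python3 - <<'E'
from plant import arm
import cv2
print(arm.read_state())
for n in ("scene","top"):
    p,d=arm.capture(n); cv2.imwrite(f"pics/{n}0.png",p); import numpy as np; np.save(f"pics/{n}0.npy",d); print(n,arm.get_calibration(n))
E
```

```text
pics
{'time': 0.0, 'joint_positions': array([ 1.03984592,  0.53718149, -0.00441739,  1.53885325,  0.00261143,
        1.0672993 , -0.07116713]), 'joint_velocities': array([-2.38012346e-04, -3.97656527e-04, -5.21243190e-04,  2.93578949e-04,
       -1.30251790e-03, -5.65461761e-04, -1.01456736e-05]), 'joint_efforts': array([-8.54448481e-04, -5.70983541e+01,  9.90380198e-01, -2.51603419e+01,
       -5.63027558e-02,  1.79348578e-02,  1.70840594e-04]), 'tool_pos': array([ 0.29117713, -0.58077152,  0.40383685]), 'tcp_rot': array([ 9.73111191e-01,  2.30334230e-01, -2.71230955e-04, -8.24460018e-04]), 'wrist_force': array([-0.4165468 ,  0.69143192, -0.18290768]), 'ft_torque': array([ 7.19841454e-05, -3.98411408e-02, -3.79543238e-02]), 'opening': 0.08818469118157773}
scene {'fovy': 55.462936278864866, 'cx': 320.5122482870784, 'cy': 240.73152003146583, 'position': array([ 1.37361777, -0.02815023,  1.0177281 ]), 'rotation': array([ 0.71219154,  0.61496509, -0.22314004, -0.25457745])}
top {'fovy': 51.428211774129196, 'cx': 316.3973791232078, 'cy': 241.7270782742654, 'position': array([0.49764118, 0.08177126, 1.23491434]), 'rotation': array([ 0.70775952, -0.70536187,  0.03258498, -0.02189353])}
```

View pics/scene0.png

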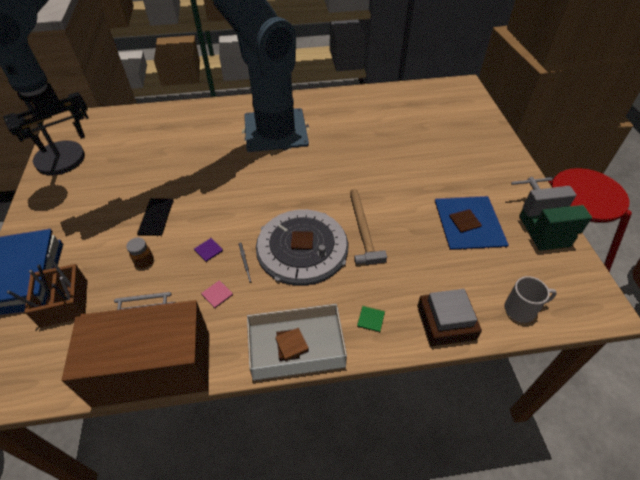

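View pics/top0.png

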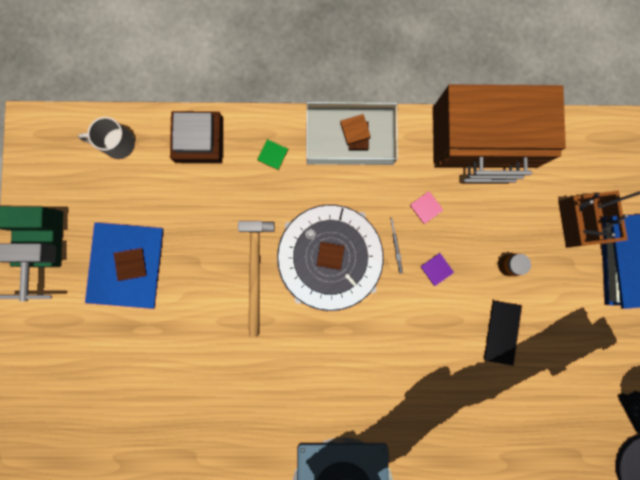

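The top view shows the dial centre near (330,257), post near (310,234), index mark near (352,281) and the long line near (342,213). Next I'll measure these precisely.

```bash
cat > h.py <<'E'
import numpy as np,cv2
from scipy.spatial.transform import Rotation as R
def ray(cal,u,v,z,H=480):
    f=H/2/np.tan(np.radians(cal['fovy'])/2)
    d=R.from_quat(cal['rotation']).apply([(u-cal['cx'])/f,(v-cal['cy'])/f,1])
    p=cal['position']; return p+d*(z-p[2])/d[2]
def proj(cal,P,H=480):
    f=H/2/np.tan(np.radians(cal['fovy'])/2)
    c=R.from_quat(cal['rotation']).inv().apply(np.array(P)-cal['position'])
    return np.array([c[0]/c[2]*f+cal['cx'],c[1]/c[2]*f+cal['cy']])
E
python3 - <<'E'
from h import *
from plant import arm
cal=arm.get_calibration('top')
im=cv2.imread('pics/top0.png')
c=im[195:320,265:395]; cv2.imwrite('pics/topz.png',cv2.resize(c,None,fx=4.6,fy=4.6,interpolation=cv2.INTER_CUBIC))
g=cv2.cvtColor(im,cv2.COLOR_BGR2GRAY); hsv=cv2.cvtColor(im,cv2.COLOR_BGR2HSV)
# white ring
m=((hsv[...,1]<60)&(g>120)).astype(np.uint8); m[:200]=0;m[315:]=0;m[:,:275]=0;m[:,388:]=0
cs,_=cv2.findContours(m,cv2.RETR_EXTERNAL,cv2.CHAIN_APPROX_NONE); k=max(cs,key=cv2.contourArea)
pts=np.array([ray(cal,*q[0],0.027)[:2] for q in cv2.convexHull(k)]).astype(np.float32)
print('ring',cv2.minEnclosingCircle(pts),cv2.fitEllipse(pts))
E
```

```text
ring ((0.5544537305831909, 0.030446985736489296), 0.13516861200332642) ((0.5543513894081116, 0.030436422675848007), (0.25841203331947327, 0.2602349817752838), 18.57508087158203)
```

View pics/topz.png

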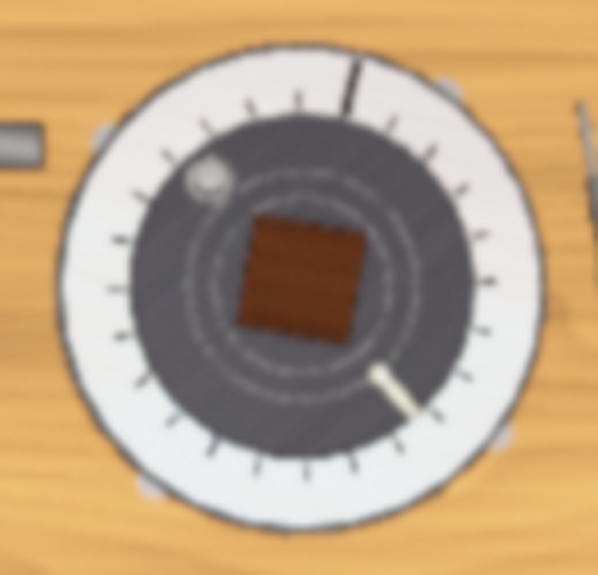

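```bash
python3 - <<'E'
from h import *
from plant import arm
cal=arm.get_calibration('top')
im=cv2.imread('pics/top0.png'); g=cv2.cvtColor(im,cv2.COLOR_BGR2GRAY).astype(np.float32)
C=np.array([.5544,.0304])
def prof(z,r0,r1):
    a=np.radians(np.arange(-180,180,.5)); r=np.linspace(r0,r1,12)
    X=np.zeros((len(a),12),np.float32);Y=X.copy()
    for i,t in enumerate(a):
        for j,q in enumerate(r):
            X[i,j],Y[i,j]=proj(cal,[C[0]+q*np.cos(t),C[1]+q*np.sin(t),z])
    return np.degrees(a),cv2.remap(g,X,Y,cv2.INTER_LINEAR).mean(1)
a,p=prof(.027,.103,.120); w=np.clip(np.median(p)-25-p,0,None); i=np.argmin(p); s=abs(a-a[i])<6; print('long',a[i],(a*w)[s].sum()/w[s].sum())
a,p=prof(.032,.066,.088); 
b=p.copy(); print([ (a[k],p[k]) for k in np.argsort(-p)[:6]])
w=np.clip(p-np.median(p)-20,0,None)
for c in (a[w>0].min(),):pass
for c in range(-180,180,5):
    s=abs(a-c)<=2.5
    if w[s].sum()>0: print(c,w[s].max(),(a*w)[s].sum()/w[s].sum())
to=lambda x,y:(265+(x+.5)/4.6-.5,195+(y+.5)/4.6-.5)
for n,q,z in (('idx in',(377,370),.032),('idx out',(415,415),.032),('post',(210,180),.062),('plaque',(302,280),.041),('lin',(347,113),.027),('lout',(358,62),.027)):
    P=ray(cal,*to(*q),z)[:2]; d=P-C; print(n,P,np.hypot(*d),np.degrees(np.arctan2(d[1],d[0])))
print('depth top of ring', np.load('pics/top0.npy')[257,330])
for n,px in (('hamhead',(256,227)),('hamright',(275,227)),('scr',(392,218)),('scr2',(401,272)),('hamtail',(254,335))): print(n,ray(cal,*px,.015))
E
```

```text
long -14.0 -13.956947986635932
[(np.float64(-138.5), np.float32(213.72688)), (np.float64(-138.0), np.float32(212.34978)), (np.float64(-139.0), np.float32(211.82487)), (np.float64(-137.5), np.float32(207.35735)), (np.float64(-139.5), np.float32(206.20271)), (np.float64(-137.0), np.float32(198.95996))]
-145 22.430466 -142.7129161972797
-140 104.76143 -139.45803879870294
-135 98.39189 -136.36051417063675
30 5.647583 32.494108003689924
35 48.747925 35.70721594096833
40 55.136673 40.042459976207915
45 52.435745 44.55472450007077
50 20.17517 48.24093510856214
idx in [ 0.51029124 -0.00926854] 0.05932264055807054 -138.0338544382881
idx out [ 0.48684541 -0.02913699] 0.09004596446689254 -138.60972999881167
post [0.60712297 0.07870628] 0.07150669899874387 42.49679884519922
plaque [0.55691516 0.03047948] 0.002516418889764668 1.8099189678363976
lin [0.64640847 0.00603963] 0.09517870607143071 -14.8294978059834
lout [6.73730131e-01 1.62620265e-04] 0.1231015001942958 -14.219047767084586
depth top of ring 1.1964198
hamhead [0.62757038 0.21192341 0.015     ]
hamright [0.6277772  0.16530547 0.015     ]
scr [ 0.65140601 -0.12316477  0.015     ]
scr2 [ 0.51830675 -0.14408557  0.015     ]
hamtail [0.3652741  0.21356841 0.015     ]
```

{"api": "jog_arm", "payload": {
  "moves": [
    {"hand":0,"linear":[2.4,-1.7,0],"spin":0},
    {"hand":0,"linear":[2.4,-1.7,0],"spin":0},
    {"hand":0,"linear":[2.4,-1.7,0],"spin":0},
    {"hand":0,"linear":[2.4,-1.7,0],"spin":0},
    {"hand":0,"linear":[2.4,-1.7,0],"spin":0},
    {"hand":0,"linear":[2.4,-1.7,0],"spin":0},
    {"hand":0,"linear":[2.4,-1.7,0],"spin":0},
    {"hand":0,"linear":[2.4,-1.7,0],"spin":0}
  ],
  "grip_force": 20
}}

```text
time: 0.77
tool_pos: [0.4024, -0.3719, 0.4044]
tcp_rot: [0.973, 0.23, -0.0, -0.0]
wrist_force: [0.6, -0.2, 0.5]
opening: 0.0369
```

{"api": "jog_arm", "payload": {
  "moves": [
    {"hand":0,"linear":[2.4,-1.7,0],"spin":0},
    {"hand":0,"linear":[2.4,-1.7,0],"spin":0},
    {"hand":0,"linear":[2.4,-1.7,0],"spin":0},
    {"hand":0,"linear":[2.4,-1.7,0],"spin":0},
    {"hand":0,"linear":[2.4,-1.7,0],"spin":0},
    {"hand":0,"linear":[2.4,-1.7,0],"spin":0},
    {"hand":0,"linear":[2.4,-1.7,0],"spin":0},
    {"hand":0,"linear":[0,0,0],"spin":0}
  ]
}}

```text
time: 1.43
tool_pos: [0.5014, -0.1855, 0.4046]
tcp_rot: [0.972, 0.234, 0.001, -0.001]
wrist_force: [-0.2, 0.7, 0.4]
opening: 0.0004
```

{"api": "jog_arm", "payload": {
  "moves": [
    {"hand":0,"linear":[0,0,0],"spin":0.108},
    {"hand":0,"linear":[0,0,0],"spin":0.108},
    {"hand":0,"linear":[0,0,0],"spin":0.108},
    {"hand":0,"linear":[2.6,-3.2,0],"spin":0},
    {"hand":0,"linear":[2.6,-3.2,0],"spin":0},
    {"hand":0,"linear":[2.6,-3.2,0],"spin":0},
    {"hand":0,"linear":[2.6,-3.2,0],"spin":0},
    {"hand":0,"linear":[2.6,-3.2,0],"spin":0}
  ]
}}

```text
time: 2.1
tool_pos: [0.6056, -0.0138, 0.4044]
tcp_rot: [0.998, 0.07, -0.0, 0.0]
wrist_force: [0.7, -0.4, 0.2]
opening: 0.0003
```

{"api": "jog_arm", "payload": {
  "moves": [
    {"hand":0,"linear":[2.0,-2.5,0],"spin":0},
    {"hand":0,"linear":[0,0,0],"spin":0},
    {"hand":0,"linear":[0,0,0],"spin":0}
  ]
}}

```text
time: 2.35
tool_pos: [0.6216, 0.0145, 0.404]
tcp_rot: [0.997, 0.072, -0.0, -0.0]
wrist_force: [0.3, -1.0, -0.8]
opening: 0.0002
```

```bash
cat >> h.py <<'E'
C=np.array([.5544,.0304])
def plan(s,th,r=.076,n=1):
    """displacement tool frame (cm) and spin to put finger at angle th (deg), y tangential clockwise"""
    t=np.radians(th); M=R.from_quat(s['tcp_rot']).as_matrix()
    P=C+r*np.array([np.cos(t),np.sin(t)])
    d=np.array([*(P-s['tool_pos'][:2]),0]); loc=M.T@d*100
    yaw=np.degrees(np.arctan2(M[1,0],M[0,0]))
    q=s['tool_pos'][:2]+M[:2,2]*0.166-C
    print('finger r %.4f ang %.2f tipz %.4f xyaw %.1f q7 %.2f'%(np.hypot(*q),np.degrees(np.arctan2(q[1],q[0])),s['tool_pos'][2]+M[2,2]*.166,yaw,s['joint_positions'][6]))
    print('to',th,'tool cm',loc.round(2),'spin',np.radians(yaw-th).round(3),'F',s['wrist_force'].round(2))
E
python3 - <<'E'
from h import *
from plant import arm
s=arm.read_state(); plan(s,8)
for n in ('wrist','top'):
    p,_=arm.capture(n); cv2.imwrite(f'pics/{n}1.png',p)
E
```

```text
finger r 0.0689 ang -13.28 tipz 0.2380 xyaw 8.3 q7 -1.59
to 8 tool cm [ 1.18 -2.51  0.  ] spin 0.005 F [ 0.32 -1.01 -0.79]
```

View pics/wrist1.png

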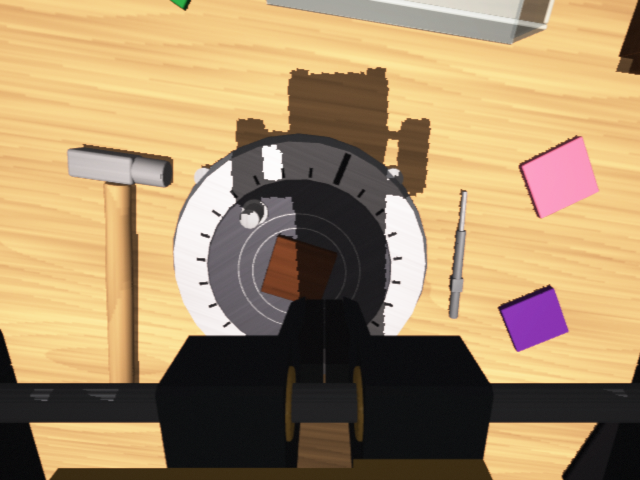

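{"api": "jog_arm", "payload": {
  "moves": [
    {"hand":0,"linear":[1.2,-2.3,0],"spin":0},
    {"hand":0,"linear":[0,0,3],"spin":0},
    {"hand":0,"linear":[0,0,3],"spin":0},
    {"hand":0,"linear":[0,0,3],"spin":0},
    {"hand":0,"linear":[0,0,3],"spin":0},
    {"hand":0,"linear":[0,0,3],"spin":0},
    {"hand":0,"linear":[0,0,0],"spin":0},
    {"hand":0,"linear":[0,0,0],"spin":0}
  ]
}}

```text
time: 3.12
tool_pos: [0.6292, 0.0351, 0.2539]
tcp_rot: [0.998, 0.069, -0.002, 0.001]
wrist_force: [-0.2, -0.5, 0.8]
opening: 0.0005
```

```bash
python3 - <<'E'
from h import *
from plant import arm
s=arm.read_state(); plan(s,6)
for n in ('wrist','scene'):
    p,_=arm.capture(n); cv2.imwrite(f'pics/{n}2.png',p if n=='wrist' else cv2.resize(p[170:320,200:400],None,fx=4,fy=4))
E
```

```text
finger r 0.0744 ang 3.44 tipz 0.0879 xyaw 7.9 q7 -1.66
to 6 tool cm [ 0.12 -0.31 -0.  ] spin 0.034 F [-0.15 -0.54  0.84]
```

View pics/wrist2.png

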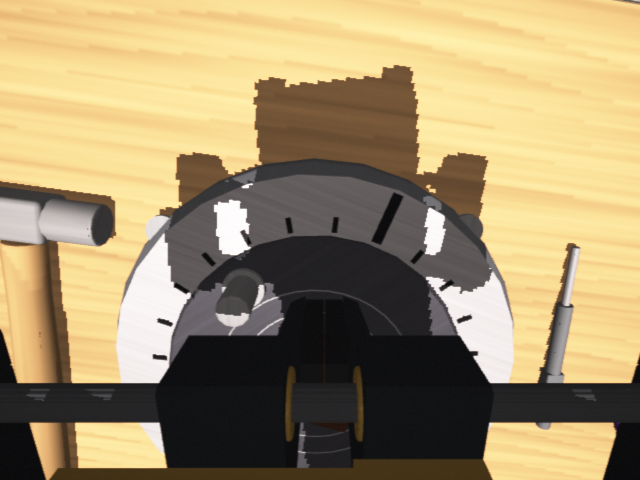

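View pics/scene2.png

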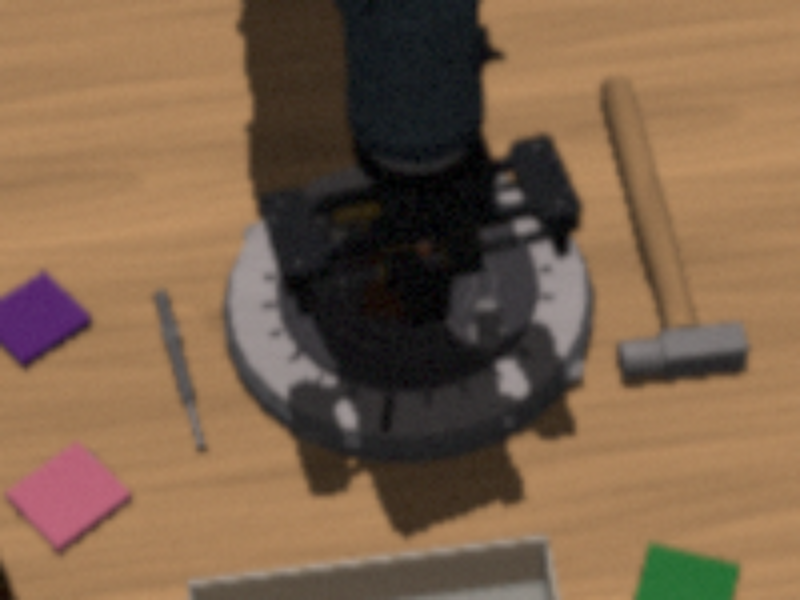

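{"api": "jog_arm", "payload": {
  "moves": [
    {"hand":0,"linear":[0.1,0,2.3],"spin":0.05},
    {"hand":0,"linear":[0.1,0,2.3],"spin":0},
    {"hand":0,"linear":[0,0,0],"spin":0},
    {"hand":0,"linear":[0,0,0],"spin":0}
  ]
}}

```text
time: 3.55
tool_pos: [0.6323, 0.037, 0.2099]
tcp_rot: [0.999, 0.045, 0.0, 0.0]
wrist_force: [0.0, 0.3, 0.9]
opening: 0.0004
```

```bash
python3 - <<'E'
from h import *
from plant import arm
s=arm.read_state(); plan(s,12)
E
```

```text
finger r 0.0783 ang 4.82 tipz 0.0439 xyaw 5.2 q7 -1.71
to 12 tool cm [-0.27 -0.95 -0.  ] spin -0.119 F [0.01 0.35 0.92]
```

{"api": "jog_arm", "payload": {
  "moves": [
    {"hand":0,"linear":[-0.02,-0.38,0],"spin":-0.05},
    {"hand":0,"linear":[-0.02,-0.38,0],"spin":-0.05},
    {"hand":0,"linear":[-0.02,-0.38,0],"spin":-0.05},
    {"hand":0,"linear":[-0.02,-0.38,0],"spin":-0.05},
    {"hand":0,"linear":[-0.02,-0.38,0],"spin":-0.05},
    {"hand":0,"linear":[-0.02,-0.38,0],"spin":-0.05},
    {"hand":0,"linear":[-0.02,-0.38,0],"spin":-0.05},
    {"hand":0,"linear":[-0.02,-0.38,0],"spin":-0.05}
  ]
}}

```text
time: 4.22
tool_pos: [0.6242, 0.0655, 0.2119]
tcp_rot: [0.97, 0.244, 0.003, 0.001]
wrist_force: [1.8, -1.0, -1.6]
opening: 0.0005
```

```bash
python3 - <<'E'
from h import *
from plant import arm
s=arm.read_state(); plan(s,50)
p,_=arm.capture('wrist'); cv2.imwrite('pics/wrist3.png',p)
E
```

```text
finger r 0.0789 ang 26.36 tipz 0.0459 xyaw 28.2 q7 -1.44
to 50 tool cm [-0.75 -3.03 -0.01] spin -0.38 F [ 1.78 -0.96 -1.6 ]
```

View pics/wrist3.png

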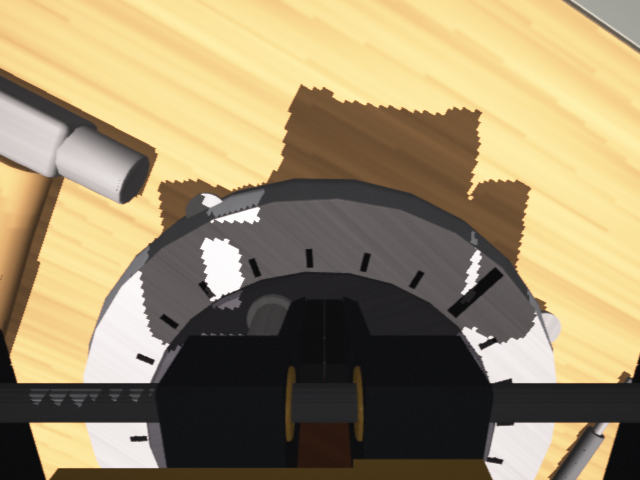

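The wrist view shows the post at about (270,315), right beside the closed fingers at (325,320), and the wrist force of about 2 N suggests contact. I'll continue along the arc.

{"api": "jog_arm", "payload": {
  "moves": [
    {"hand":0,"linear":[-0.04,-0.39,0.03],"spin":-0.05},
    {"hand":0,"linear":[-0.04,-0.39,0.03],"spin":-0.05},
    {"hand":0,"linear":[-0.04,-0.39,0.03],"spin":-0.05},
    {"hand":0,"linear":[-0.04,-0.39,0.03],"spin":-0.05},
    {"hand":0,"linear":[-0.02,-0.39,0],"spin":-0.05},
    {"hand":0,"linear":[-0.02,-0.39,0],"spin":-0.05},
    {"hand":0,"linear":[-0.02,-0.39,0],"spin":-0.05},
    {"hand":0,"linear":[-0.02,-0.39,0],"spin":-0.05}
  ]
}}

```text
time: 4.93
tool_pos: [0.6032, 0.0888, 0.2104]
tcp_rot: [0.902, 0.431, 0.003, 0.001]
wrist_force: [1.7, -0.8, 0.2]
opening: 0.0005
```

```bash
python3 - <<'E'
from h import *
from plant import arm
s=arm.read_state(); plan(s,70)
E
```

```text
finger r 0.0767 ang 49.58 tipz 0.0444 xyaw 51.1 q7 -1.17
to 70 tool cm [-0.42 -2.6  -0.01] spin -0.33 F [ 1.75 -0.79  0.16]
```

{"api": "jog_arm", "payload": {
  "moves": [
    {"hand":0,"linear":[-0.02,-0.39,0.0],"spin":-0.05},
    {"hand":0,"linear":[-0.02,-0.39,0.0],"spin":-0.05},
    {"hand":0,"linear":[-0.02,-0.39,0.0],"spin":-0.05},
    {"hand":0,"linear":[-0.02,-0.39,0.0],"spin":-0.05},
    {"hand":0,"linear":[-0.02,-0.39,0],"spin":-0.05},
    {"hand":0,"linear":[-0.02,-0.39,0],"spin":-0.05},
    {"hand":0,"linear":[-0.02,-0.39,0],"spin":-0.05},
    {"hand":0,"linear":[-0.02,-0.39,0],"spin":-0.05}
  ]
}}

```text
time: 5.6
tool_pos: [0.5753, 0.1027, 0.2103]
tcp_rot: [0.799, 0.602, 0.002, 0.001]
wrist_force: [1.9, 1.0, 0.2]
opening: 0.0002
```

```bash
python3 - <<'E'
from h import *
from plant import arm
s=arm.read_state(); plan(s,90)
p,_=arm.capture('scene'); cv2.imwrite('pics/scene4.png',cv2.resize(p[170:320,200:400],None,fx=4,fy=4))
E
```

```text
finger r 0.0756 ang 73.21 tipz 0.0443 xyaw 74.0 q7 -0.89
to 90 tool cm [-0.22 -2.11 -0.01] spin -0.279 F [1.94 1.01 0.17]
```

View pics/scene4.png

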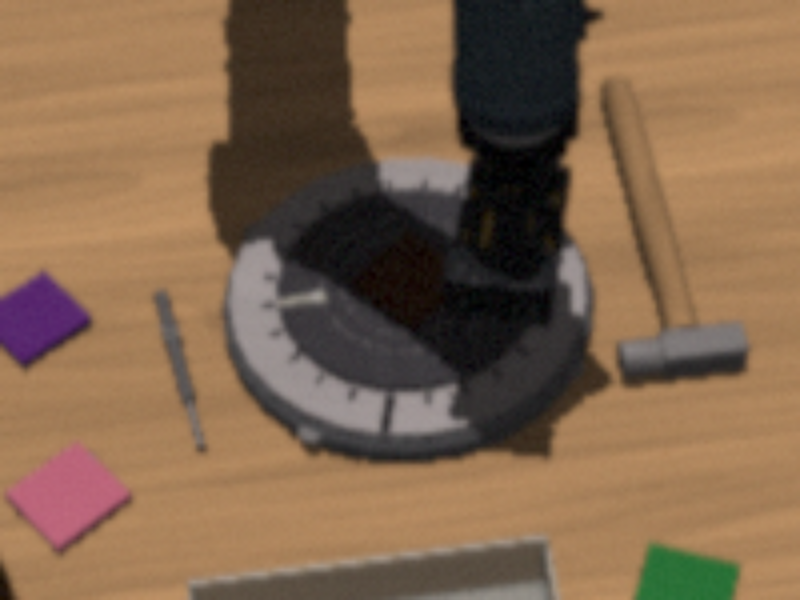

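```bash
cat >> h.py <<'E'
def prof(g,cal,z,r0,r1,a0=-180,a1=180):
    a=np.radians(np.arange(a0,a1,.5)); r=np.linspace(r0,r1,12)
    uv=np.array([[proj(cal,[C[0]+q*np.cos(t),C[1]+q*np.sin(t),z]) for q in r] for t in a]).astype(np.float32)
    return np.degrees(a),cv2.remap(g.astype(np.float32),uv[...,0].copy(),uv[...,1].copy(),cv2.INTER_LINEAR).mean(1)
def peak(a,p):
    i=np.argmax(p); s=abs(a-a[i])<5; w=np.clip(p[s]-(p[s].min()+p[s].max())/2,0,None); return round((a[s]*w).sum()/w.sum(),2),p[i],np.median(p)
def marks(arm,n,out=None,ai=(-180,180)):
    cal=arm.get_calibration(n); p,_=arm.capture(n)
    if out: cv2.imwrite(out,p)
    g=cv2.cvtColor(p,cv2.COLOR_BGR2GRAY)
    print(n,'index',peak(*prof(g,cal,.032,.066,.088,*ai)),'long',peak(*(lambda a,q:(a,-q))(*prof(g,cal,.027,.105,.118,-35,10))))
    return p
E
python3 - <<'E'
from h import *
from plant import arm
marks(arm,'scene',None,(-130,20)); 
marks(arm,'top','pics/top5.png',(-130,20))
E
```

```text
scene index (np.float64(-84.23), np.float32(131.02385), np.float32(57.960533)) long (np.float64(-12.77), np.float32(-64.04761), np.float32(-151.13835))
top index (np.float64(-85.45), np.float32(221.03166), np.float32(93.54752)) long (np.float64(8.57), np.float32(-67.079185), np.float32(-236.83707))
```

{"api": "jog_arm", "payload": {
  "moves": [
    {"hand":0,"linear":[-0.02,-0.39,0.0],"spin":-0.05},
    {"hand":0,"linear":[-0.02,-0.39,0.0],"spin":-0.05},
    {"hand":0,"linear":[-0.02,-0.39,0.0],"spin":-0.05},
    {"hand":0,"linear":[-0.02,-0.39,0.0],"spin":-0.05},
    {"hand":0,"linear":[-0.01,-0.39,0],"spin":-0.05},
    {"hand":0,"linear":[-0.01,-0.39,0],"spin":-0.05},
    {"hand":0,"linear":[-0.01,-0.39,0],"spin":-0.05},
    {"hand":0,"linear":[-0.01,-0.39,0],"spin":-0.05}
  ]
}}

```text
time: 6.42
tool_pos: [0.544, 0.1039, 0.2088]
tcp_rot: [0.664, 0.748, 0.001, 0.002]
wrist_force: [2.1, -0.7, 1.0]
opening: 0.0003
```

```bash
python3 - <<'E'
from h import *
from plant import arm
s=arm.read_state(); plan(s,110)
marks(arm,'scene','pics/scene5.png',(-130,20)); 
E
```

```text
finger r 0.0740 ang 97.66 tipz 0.0428 xyaw 96.8 q7 -0.60
to 110 tool cm [-0.02 -1.57 -0.01] spin -0.23 F [ 2.06 -0.69  0.97]
scene index (np.float64(-60.09), np.float32(134.05054), np.float32(58.220093)) long (np.float64(-12.78), np.float32(-64.457115), np.float32(-151.28879))
```

{"api": "jog_arm", "payload": {
  "moves": [
    {"hand":0,"linear":[0.01,-0.38,0.0],"spin":-0.05},
    {"hand":0,"linear":[0.01,-0.38,0.0],"spin":-0.05},
    {"hand":0,"linear":[0.01,-0.38,0.0],"spin":-0.05},
    {"hand":0,"linear":[0.01,-0.38,0.0],"spin":-0.05},
    {"hand":0,"linear":[0,-0.38,0],"spin":-0.05},
    {"hand":0,"linear":[0,-0.38,0],"spin":-0.05},
    {"hand":0,"linear":[0,-0.38,0],"spin":-0.05},
    {"hand":0,"linear":[0,-0.38,0],"spin":-0.05}
  ]
}}

```text
time: 7.13
tool_pos: [0.5149, 0.0957, 0.2084]
tcp_rot: [0.502, 0.865, 0.001, 0.001]
wrist_force: [4.0, 0.4, -0.0]
opening: 0.0005
```

{"api": "jog_arm", "payload": {
  "moves": [
    {"hand":0,"linear":[0,-0.3,0.0],"spin":-0.04},
    {"hand":0,"linear":[0,-0.3,0.0],"spin":-0.04},
    {"hand":0,"linear":[0,-0.3,0.0],"spin":-0.04},
    {"hand":0,"linear":[0,-0.3,0.0],"spin":-0.04},
    {"hand":0,"linear":[0,-0.15,0.0],"spin":-0.02},
    {"hand":0,"linear":[0,-0.15,0.0],"spin":-0.02},
    {"hand":0,"linear":[0,0,0],"spin":0}
  ]
}}

```text
time: 7.72
tool_pos: [0.5017, 0.0875, 0.2079]
tcp_rot: [0.413, 0.911, 0.0, 0.0]
wrist_force: [2.3, 1.3, -0.0]
opening: 0.0004
```

```bash
python3 - <<'E'
from h import *
from plant import arm
s=arm.read_state(); plan(s,145)
p=marks(arm,'scene',None,(-90,20)); cv2.imwrite('pics/scene6.png',cv2.resize(p[170:320,200:400],None,fx=4,fy=4))
p=marks(arm,'top','pics/top6.png',(-90,20)); 
E
```

```text
finger r 0.0775 ang 132.64 tipz 0.0419 xyaw 131.2 q7 -0.13
to 145 tool cm [-0.38 -1.61 -0.  ] spin -0.241 F [ 2.28  1.25 -0.02]
scene index (np.float64(-25.32), np.float32(139.64388), np.float32(58.0437)) long (np.float64(-12.78), np.float32(-64.204994), np.float32(-151.24788))
top index (np.float64(-27.12), np.float32(221.79297), np.float32(93.5865)) long (np.float64(-13.94), np.float32(-126.80941), np.float32(-238.01907))
```

View pics/scene6.png

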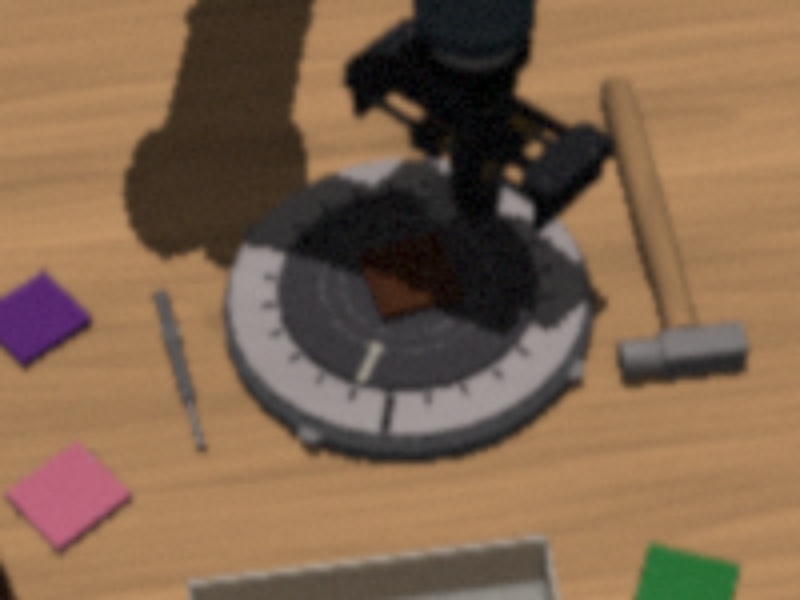

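The index mark at about (371,362) in the crop is still roughly 13° short of the long line at (388,412).

{"api": "jog_arm", "payload": {
  "moves": [
    {"hand":0,"linear":[-0.05,-0.25,0.0],"spin":-0.033},
    {"hand":0,"linear":[-0.05,-0.25,0.0],"spin":-0.033},
    {"hand":0,"linear":[-0.05,-0.25,0.0],"spin":-0.033},
    {"hand":0,"linear":[-0.05,-0.25,0.0],"spin":-0.033},
    {"hand":0,"linear":[0,-0.2,0.0],"spin":-0.027},
    {"hand":0,"linear":[0,-0.15,0.0],"spin":-0.02},
    {"hand":0,"linear":[0,-0.1,0],"spin":-0.013},
    {"hand":0,"linear":[0,0,0],"spin":0}
  ]
}}

```text
time: 8.48
tool_pos: [0.4923, 0.0758, 0.2074]
tcp_rot: [0.323, 0.946, -0.0, -0.0]
wrist_force: [0.5, 1.1, 0.5]
opening: 0.0004
```

```bash
python3 - <<'E'
from h import *
from plant import arm
s=arm.read_state(); plan(s,145)
p=marks(arm,'scene',None,(-60,20)); p=marks(arm,'top','pics/top7.png',(-60,20)); 
E
```

```text
finger r 0.0770 ang 143.91 tipz 0.0414 xyaw 142.3 q7 0.04
to 145 tool cm [-0.1  -0.15  0.  ] spin -0.048 F [0.53 1.11 0.46]
scene index (np.float64(-14.35), np.float32(147.0905), np.float32(57.763832)) long (np.float64(-12.78), np.float32(-63.88086), np.float32(-151.11728))
top index (np.float64(-16.12), np.float32(222.25464), np.float32(93.115524)) long (np.float64(-13.93), np.float32(-126.95264), np.float32(-238.04187))
```

{"api": "jog_arm", "payload": {
  "moves": [
    {"hand":0,"linear":[-0.02,-0.13,0.0],"spin":-0.017},
    {"hand":0,"linear":[-0.02,-0.12,0.0],"spin":-0.016},
    {"hand":0,"linear":[0,0,0],"spin":0},
    {"hand":0,"linear":[0,0,0],"spin":0}
  ]
}}

```text
time: 8.92
tool_pos: [0.4914, 0.0734, 0.2074]
tcp_rot: [0.308, 0.951, -0.0, -0.0]
wrist_force: [0.8, 0.8, 1.1]
opening: 0.0005
```

```bash
python3 - <<'E'
from h import *
from plant import arm
s=arm.read_state(); plan(s,145)
p=marks(arm,'scene',None,(-60,20)); p=marks(arm,'top','pics/top8.png',(-60,20)); 
E
```

```text
finger r 0.0763 ang 145.74 tipz 0.0414 xyaw 144.1 q7 0.07
to 145 tool cm [-0.03  0.09 -0.  ] spin -0.015 F [0.81 0.78 1.07]
scene index (np.float64(-12.65), np.float32(147.69499), np.float32(57.679565)) long (np.float64(-12.79), np.float32(-62.14461), np.float32(-151.0328))
top index (np.float64(-14.32), np.float32(223.75635), np.float32(92.8503)) long (np.float64(-13.94), np.float32(-126.943115), np.float32(-238.00452))
```

Aligned to within about 0.4° in both views. Now I'll back off along +y (away from the post), rise and check.

{"api": "jog_arm", "payload": {
  "moves": [
    {"hand":0,"linear":[0.1,0.5,0],"spin":0},
    {"hand":0,"linear":[0.1,0.5,0],"spin":0},
    {"hand":0,"linear":[0.1,0.5,0],"spin":0},
    {"hand":0,"linear":[0,0,-2],"spin":0},
    {"hand":0,"linear":[0,0,-3.5],"spin":0},
    {"hand":0,"linear":[0,0,-3.5],"spin":0},
    {"hand":0,"linear":[0,0,-3.5],"spin":0},
    {"hand":0,"linear":[0,0,-3.5],"spin":0}
  ]
}}

```text
time: 9.68
tool_pos: [0.4976, 0.0882, 0.3691]
tcp_rot: [0.307, 0.952, 0.0, -0.0]
wrist_force: [0.5, -0.6, 0.6]
opening: 0.0005
```

{"api": "jog_arm", "payload": {
  "moves": [
    {"hand":0,"linear":[3,1,-1],"spin":0},
    {"hand":0,"linear":[3,1,-1],"spin":0},
    {"hand":0,"linear":[2,1,0],"spin":0},
    {"hand":0,"linear":[0,0,0],"spin":0},
    {"hand":0,"linear":[0,0,0],"spin":0},
    {"hand":0,"linear":[0,0,0],"spin":0}
  ]
}}

```text
time: 10.18
tool_pos: [0.4508, 0.1584, 0.3873]
tcp_rot: [0.308, 0.951, -0.0, 0.0]
wrist_force: [-0.0, -0.1, 0.5]
opening: 0.0001
```

```bash
python3 - <<'E'
from h import *
from plant import arm
s=arm.read_state(); plan(s,145); print(s['tool_pos'],abs(s['joint_velocities']).max())
p=marks(arm,'scene',None,(-60,20)); cv2.imwrite('pics/scene9.png',cv2.resize(p[170:320,200:400],None,fx=4,fy=4))
p=marks(arm,'top','pics/top9.png',(-60,20))
cal=arm.get_calibration('top'); h=cv2.cvtColor(p,cv2.COLOR_BGR2HSV)
m=cv2.inRange(h,(0,110,20),(20,255,140)); cx,cy=map(int,proj(cal,[*C,.041])); k=np.zeros_like(m); cv2.circle(k,(cx,cy),28,255,-1); m&=k
M=cv2.moments(m,True); P=ray(cal,M['m10']/M['m00'],M['m01']/M['m00'],.041); print('plaque area',M['m00'],P,np.hypot(*(P[:2]-C)))
cv2.imwrite('pics/top9z.png',cv2.resize(p[150:350,220:440],None,fx=3,fy=3))
E
```

```text
finger r 0.1646 ang 129.01 tipz 0.2213 xyaw 144.1 q7 0.13
to 145 tool cm [-8.29 -4.42  0.  ] spin -0.015 F [-0.02 -0.11  0.54]
[0.45082476 0.158392   0.387343  ] 0.017464128540142027
scene index (np.float64(-12.65), np.float32(146.2613), np.float32(56.782227)) long (np.float64(-12.79), np.float32(-63.62085), np.float32(-149.21823))
top index (np.float64(-14.32), np.float32(224.9257), np.float32(93.660645)) long (np.float64(-13.94), np.float32(-127.99609), np.float32(-238.71378))
plaque area 578.0 [0.55257124 0.03220269 0.041     ] 0.0025678868473349935
```

View pics/top9z.png

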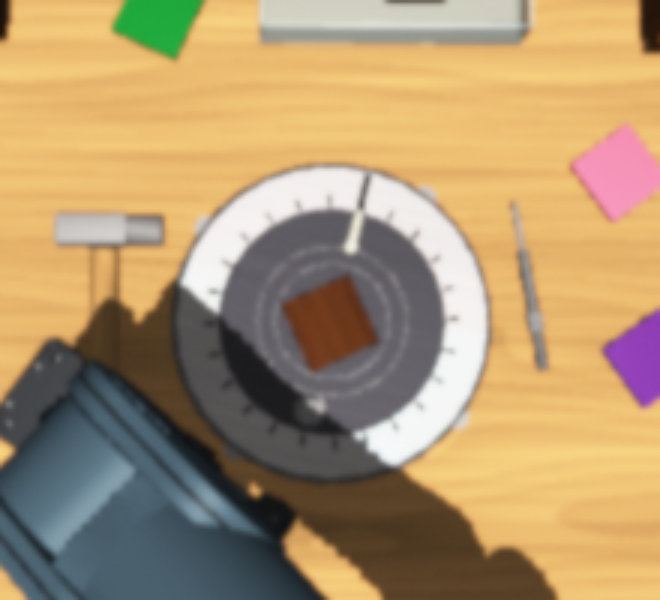

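View pics/scene9.png

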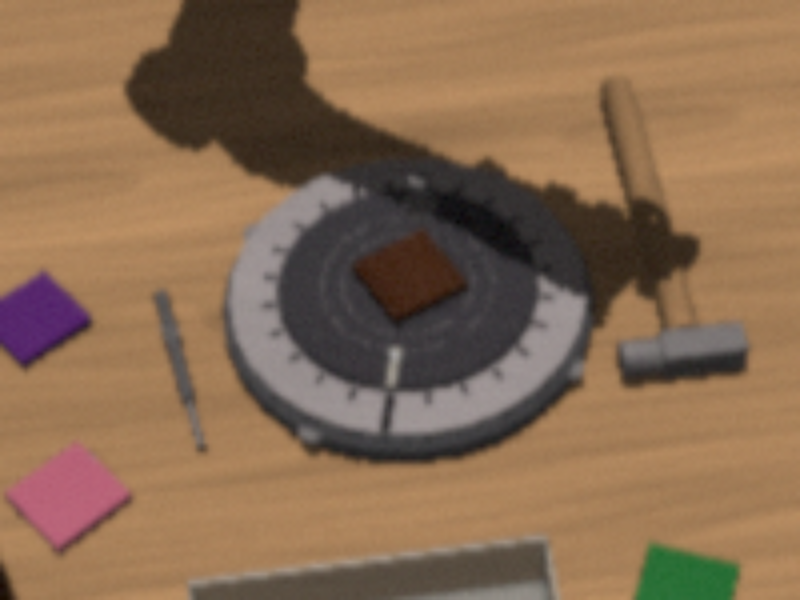

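Both views show the white index mark meeting the long line (top zoom about (359,210), scene crop about (390,388)). The plaque is flat and central, and the arm is clear. I'm handing it in.

```bash
python3 -c "
from plant import arm
print(arm.close_job())"
```

```text
the job is handed in; nothing more can be done
None
```

I turned the dial about 124° anticlockwise by pushing the post with the back of the closed fingers. I then backed the fingers off, raised the arm clear and handed the job in at about 10 s of the 61 s.

- **Alignment:** the index mark and the long line agreed within 0.4° in both fixed views (+0.14° in the scene view, −0.38° in the top view), well inside the 3.7° allowed. The two views disagree by about 0.5°. The readings did not change after the fingers came away.
- **Plaque:** it looks flat in both views and measures about 2.6 mm off the dial's centre.
- **Other things on the bench:** by eye, the hammer and scriber had not moved. The phone, jar and spare plaque were not re-measured, but the arm never came near them at bench height.
- **Force and clearance:** the wrist force was about 4 N at most in the readings between moves. The fingertips finished about 22 cm above the bench with the wrist force near zero.

No check failed in the final position.

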